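# Weigh out spacer rings on the spring scale

## Robot

A 6-joint arm with a two-finger parallel gripper is mounted at the origin on the work surface. World frame = base frame: x ahead of the robot, y to its left, z up, the work surface at z = 0. Lengths are in m, angles in rad, forces in N, time in s.
With the tool pointing down it reaches from about 0.425 to 0.95 m from the base axis. Payload 3.5 kg.
Tool frame: the origin (TCP) lies between the finger pads; the fingertips stand ctrl.tips_ahead ahead of it and the grasp point (between the pads) is the TCP (ctrl.tips_ahead is the distance from the TCP to the fingertips, in m); z points along the fingers, y is the line along which they close (so a half turn about z gives the same grasp; the last joint's range is limited). The gripper opens to 85 mm and grips with 20 to 120 N. Pads are 22 mm wide; open, the fingers measure 114 mm over their backs; the gripper's body (76 mm by 85 mm) begins 54 mm behind the grasp point. The pads swing forward as they close: fully open they stand 13 mm farther back than shut.
Start: joints at [0.959, 0.286, 1.577, -0, 1.279, -0.15], TCP at [0.301, 0.604, 0.25] pointing down, gripper open.
Joint ranges: [-2.77, 2.77], [-0.9, 2.22], [0.21, 2.48], [-1.53, 4.67], [0.24, 2.81], [-2.84, 2.84]. Speed limits (rad/s): [2.79, 2.79, 3.14, 3.14, 3.14, 3.14].

## Interface

Orientations are given as a unit quaternion [w, x, y, z].
In Python, from rig import ctrl, cams gives the robot as it stands.
- The arm moves only by the shell command python3 -m jog 'ROWS' [FORCE]. ROWS is JSON, a list of rows, each an object with "turn": the turn, a rotation vector about the world's x, y, z in degrees, a list of three; "delta_pos": the shift along the world's x, y, z in m, a list of three; "grip": the finger opening in m, from 0 to 0.0854. In form: [{"turn": [rx, ry, rz], "delta_pos": [tx, ty, tz], "grip": grip}, ...]. A call has 1 to 10 rows; each row is the pose to reach, as a shift and turn from the pose commanded when the call began; what a row does not reach only later rows make up. A row lasts 1/8 s, in which the tool goes at most 62.5 mm and 10.7 degrees, less where a joint would pass 70% of its speed; a pose out of reach is approached as far as the arm can. A call with a gripper value outside its range is refused whole. The fingers move at their own pace and stop on an object; FORCE is the grip in N (left out, the last holds). Time passes only in rows, so rows that repeat a pose let the fingers close. It gives the time, the measured TCP pose, the force, the opening and the grip force at its end, in the units of the state.
- ctrl.get_state(): the state, without advancing time (a new reading comes with each control period).
- cams.grab_frame(name): name is "scene" or "top" or "wrist"; returns (picture, depth): 400x640x3 uint8, red, green, blue; 400x640 float32, m along the optical axis (not along the pixel's ray), 0 where there is no reading.
- cams.camera_model(name): a dict with "fx", "fy", "cx", "cy" (pixels), "extrinsics" (4x4, takes a point from camera to world coordinates); the wrist camera has in their place "hand_eye" (4x4, takes a point from camera to tool coordinates, whose origin is the TCP and whose axes are the flange's). Camera axes: x right, y down, z forward; pixel columns grow to the right and rows downward; lengths in m; the calibration is good to about 2 mm. A picture is of the moment at which its call begins: read the wrist's pose just before it. camera_model takes no time and is no camera call.
- ctrl.job_done(): hands the job in; it is judged then, once.
The state is a dict: "clock": time; "q": joint angles; "qd": joint speeds; "effort": joint torques, N m; "eef_pos": TCP position; "ee_rot": TCP orientation; "force": force on the tool from outside, world axes, zero at the start; "moment": the same for the moment, N m; "finger_gap": finger opening in m; "gripper_force": force on a finger pad.
Only numpy, scipy, OpenCV 4.12 (cv2) and the standard library are available. Lean on these libraries where they do the work, as an engineer would, in place of code of your own. Each camera call takes 0.05 s, during which the arm holds its last target. There are 200 camera calls.

## Task

Make up a 300 g batch of spacer rings: take rings from the black mat one at a time, find the pin on the scale's pan with the ring's hole and lower the ring gently over it until it lies flat, let go and read the scale before taking the next. Stop as soon as the scale shows 300 g (needle in the green), leaving the remaining rings on the mat, and do not press the scale with more than 15 N (1.5 kg) or disturb the other things on the bench.

Things in the scene. Friction and masses are not known exactly. Their poses are not given: they have to be found in the camera images.
- scale: blue spring scale fixed to the bench; origin on the bench under the pan's centre, x axis from the pan towards the dial. Body 150 x 140 mm, 42 mm high, under the pan. It must not be loaded, on pan, pin or body, with more than 15 N
- dial (a point): centre of the scale's round white dial (88 mm across, tilted, highest edge 75 mm above the bench, 122 mm from the pan's axis along the scale's x). The red needle turns clockwise as weight is added; black marks every 100 g from 0 to 600 g; the green zone runs from 300 g to 500 g
- pan_center (a point): centre of the flat face of the round pan (128 mm across, rim 6 mm above the face), 90 mm above the bench when empty; sinks with it. On the face stands a brass pin, 16 mm thick, 50 mm tall, flat top with 1 mm chamfer. Its axis is 6.5 mm off this centre, in a direction that is not measured and differs every time: find it by feeling with the ring, or by eye. It stays put during the work
- pan (a joint): how far the pan has sunk, in m: 0 when empty, 0.0005 per 10 g (soft spring, 196 N/m, well damped, settles in about half a second); 0.015 is 300 g; hits its end stop at 0.030. It also sinks under any downward push of the robot
- mat: black rubber mat fixed to the bench, 200 x 200 mm, 3 mm thick; origin at the centre of its underside. The four rings stand on it in a square about 95 mm apart
- ring0: steel spacer ring lying flat on the black mat: 46 mm outside diameter, 20 mm bore, 14 mm thick; origin at the centre of its underside, z up. All four look alike but their mass differs, from 110 to 185 g, and is not known beforehand. Grip it across its outside; the bore must stay free for the pin
- ring1: steel spacer ring lying flat on the black mat: 46 mm outside diameter, 20 mm bore, 14 mm thick; origin at the centre of its underside, z up. All four look alike but their mass differs, from 110 to 185 g, and is not known beforehand. Grip it across its outside; the bore must stay free for the pin
- ring2: steel spacer ring lying flat on the black mat: 46 mm outside diameter, 20 mm bore, 14 mm thick; origin at the centre of its underside, z up. All four look alike but their mass differs, from 110 to 185 g, and is not known beforehand. Grip it across its outside; the bore must stay free for the pin
- ring3: steel spacer ring lying flat on the black mat: 46 mm outside diameter, 20 mm bore, 14 mm thick; origin at the centre of its underside, z up. All four look alike but their mass differs, from 110 to 185 g, and is not known beforehand. Grip it across its outside; the bore must stay free for the pin
- bolt: hex bolt standing on its head in the middle of the mat between the rings, 24 mm head, 42 mm tall; origin under its centre. Bystander
- tape: orange roll of parcel tape lying flat, 90 mm across, 48 mm tall; origin under its centre. Bystander
- marker: black marker pen with a red cap, 130 mm long, 14 mm thick; origin under its middle, x axis along it. Bystander
- screwdriver: screwdriver with a green handle lying on the bench. Bystander
- oil: green oil bottle with red cap, 60 mm across, 160 mm tall; origin under its centre. Bystander
- jar: glass jar, 70 mm across, 90 mm tall; origin under its centre. Bystander

How it is judged:
By the outcome, as a careful person would: the job done as asked, in the order asked, and still so for the second after the job is handed in, with the robot touching nothing.
It also fails if it takes over 72 s, if anything falls off the work surface, if the arm or the gripper's body presses on something with over 40 N, if the wrist force passes 120 N, or if a joint passes its speed limit or range.

## Working session

There is one attempt and no reset: what is moved stays moved. The work goes in short steps, Python scripts to look and compute and a shell command to move; the robot and the scene stay as the last step left them, time stands still between calls to the robot, and variables do not carry over. Pictures are saved under pics/ and viewed, at most 10 in all, crops included, and the job is handed in when it is done.

```bash
mkdir -p pics; ls
cat > h.py <<'E'
import numpy as np,cv2
from rig import ctrl,cams
from scipy.spatial.transform import Rotation as R
def ext(n,st=None):
    m=cams.camera_model(n)
    if 'extrinsics' in m: return m,np.array(m['extrinsics'])
    T=np.eye(4);q=st['ee_rot'];T[:3,:3]=R.from_quat([q[1],q[2],q[3],q[0]]).as_matrix();T[:3,3]=st['eef_pos']
    return m,T@np.array(m['hand_eye'])
def ray(n,u,v,z,st=None):
    m,T=ext(n,st);d=T[:3,:3]@np.array([(u-m['cx'])/m['fx'],(v-m['cy'])/m['fy'],1]);o=T[:3,3]
    return o+d*(z-o[2])/d[2]
def proj(n,p,st=None):
    m,T=ext(n,st);c=np.linalg.inv(T)@np.r_[p,1];return c[0]/c[2]*m['fx']+m['cx'],c[1]/c[2]*m['fy']+m['cy']
def pts(n,d,st=None):
    m,T=ext(n,st);v,u=np.mgrid[:d.shape[0],:d.shape[1]]
    c=np.stack([(u-m['cx'])/m['fx']*d,(v-m['cy'])/m['fy']*d,d],-1);return c@T[:3,:3].T+T[:3,3]
E
python3 - <<'E'
from h import *
s=ctrl.get_state();print(s,ctrl.tips_ahead)
for n in ['scene','top']:
    p,d=cams.grab_frame(n);cv2.imwrite(f'pics/{n}0.png',p[:,:,::-1]);np.savez(f'pics/{n}0.npz',p=p,d=d)
    m,T=ext(n);print(n,m['fx'],T.round(3).tolist())
E
```

```text
pics
{'clock': 0.0, 'q': array([ 9.59013774e-01,  2.87151642e-01,  1.57818853e+00,  4.72117896e-06,
        1.27861272e+00, -1.49999590e-01]), 'qd': array([-9.82652779e-05, -3.08647348e-03,  4.16543990e-04, -1.75208168e-03,
        1.54668496e-03,  3.81157899e-04]), 'effort': array([-1.59973642e-03, -4.05983305e+01, -2.92619401e+01, -2.80065660e-04,
        6.01389896e-03,  4.32622983e-06]), 'eef_pos': array([0.30035486, 0.60380033, 0.24895024]), 'ee_rot': array([-4.40805046e-04,  2.28845943e-01,  9.73461936e-01, -1.09470569e-03]), 'force': array([-0.2684816 ,  0.70996881,  0.48035629]), 'moment': array([ 0.02389097, -0.0134104 ,  0.02349278]), 'gripper_force': 0.0, 'finger_gap': 0.08578134224799655} 0.019
scene 369.1830264685689 [[0.223, 0.654, -0.723, 1.281], [0.975, -0.146, 0.169, -0.155], [0.006, -0.742, -0.67, 0.722], [0.0, 0.0, 0.0, 1.0]]
top 424.23998503786254 [[-0.011, -0.997, 0.071, 0.506], [-1.0, 0.011, 0.0, 0.021], [-0.001, -0.071, -0.997, 1.162], [0.0, 0.0, 0.0, 1.0]]
```

View pics/top0.png

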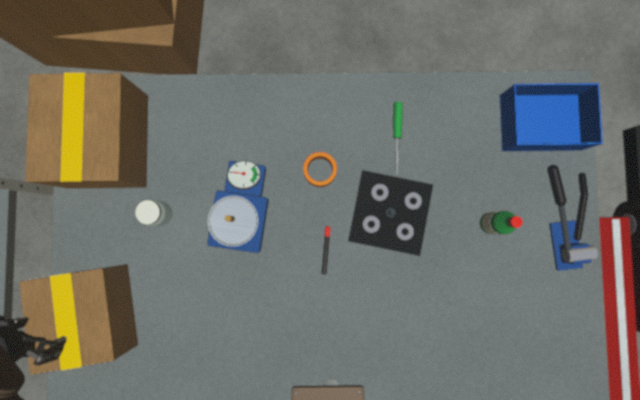

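View pics/scene0.png

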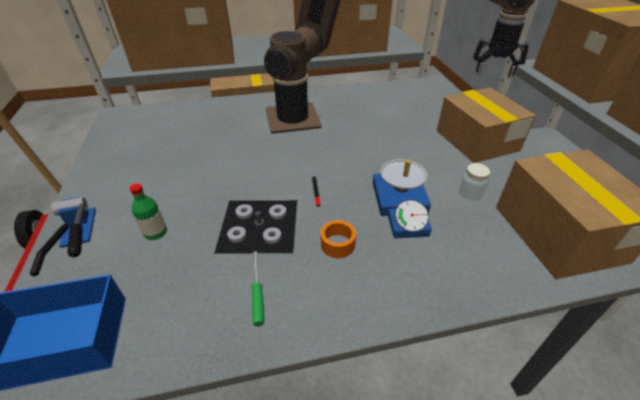

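The top view shows rings at about (380,192), (413,201), (371,223) and (405,231), the pan at (234,220) with its pin near (229,218), and the dial at (243,174) with its needle pointing left. The bystanders are clear of the path between mat and scale.

Run:
```python
from h import *
z=np.load('pics/top0.npz');p=z['p'];hsv=cv2.cvtColor(p,cv2.COLOR_RGB2HSV)
for (u,v) in [(380,192),(413,201),(371,223),(405,231)]:
    w=p[v-13:v+14,u-13:u+14].min(2)>95
    n,l,s,c=cv2.connectedComponentsWithStats(w.astype(np.uint8));k=1+s[1:,4].argmax()
    a,b=c[k]+[u-13,v-13];print('ring',a.round(1),b.round(1),s[k,4],ray('top',a,b,.017).round(4))
P=pts('top',z['d'])
sub=P[190:250,205:265].reshape(-1,3);r=sub[(sub[:,2]>.08)&(sub[:,2]<.105)];print('pan mm',r.min(0),r.max(0),(r.min(0)+r.max(0))/2,np.median(r[:,2]))
g=hsv[205:232,218:250];m=((g[...,0]>8)&(g[...,0]<30)&(g[...,1]>90)).astype(np.uint8)
ys,xs=np.nonzero(m);print('pin px',np.c_[xs+218,ys+205].min(0),np.c_[xs+218,ys+205].max(0),m.sum())
hi=sub[(sub[:,2]>.125)];print('pin top pts',len(hi),hi.mean(0) if len(hi) else 0)
print('dial',ray('top',243,174,.06)); print('tape',ray('top',320,169,.048),'bolt',ray('top',391,213,.042))
mm=cams.camera_model('wrist');print(mm['fx'],np.array(mm['hand_eye']).round(3))
```

```text
ring 379.5 191.9 202 [ 0.6083 -0.1464  0.017 ]
ring 413.0 200.3 202 [ 0.5845 -0.2365  0.017 ]
ring 371.0 223.8 202 [ 0.5224 -0.1217  0.017 ]
ring 404.8 231.1 202 [ 0.5016 -0.2124  0.017 ]
pan mm [0.46948657 0.17362663 0.08239731] [0.5951458  0.2999962  0.10296962] [0.53231619 0.23681141 0.09268347] 0.09125705690758945
pin px [226 216] [232 220] 28
pin top pts 54 [0.52990611 0.18615757 0.38520508]
dial [0.65548864 0.21597409 0.06      ]
tape [0.66819738 0.01424035 0.048     ] bolt [ 0.54986453 -0.17201543  0.042     ]
284.6050641047322 [[-0.001 -0.965 -0.263  0.067]
 [ 1.    -0.001  0.001 -0.   ]
 [-0.001 -0.263  0.965 -0.123]
 [ 0.     0.     0.     1.   ]]
```

```bash
python3 -m jog '[{"turn":[0,0,11.7],"delta_pos":[0.232,-0.367,0],"grip":0.065},{"turn":[0,0,11.7],"delta_pos":[0.232,-0.367,0],"grip":0.065},{"turn":[0,0,11.7],"delta_pos":[0.232,-0.367,0],"grip":0.065},{"turn":[0,0,11.7],"delta_pos":[0.232,-0.367,0],"grip":0.065},{"turn":[0,0,11.7],"delta_pos":[0.232,-0.367,0],"grip":0.065},{"turn":[0,0,11.7],"delta_pos":[0.232,-0.367,0],"grip":0.065},{"turn":[0,0,11.7],"delta_pos":[0.232,-0.367,0],"grip":0.065},{"turn":[0,0,11.7],"delta_pos":[0.232,-0.367,0],"grip":0.065},{"turn":[0,0,11.7],"delta_pos":[0.232,-0.367,0],"grip":0.065},{"turn":[0,0,11.7],"delta_pos":[0.232,-0.367,0],"grip":0.065}]'
python3 - <<'E'
from h import *
import pickle
s=ctrl.get_state();p,d=cams.grab_frame('wrist');pickle.dump((s,p,d),open('w1.pkl','wb'));cv2.imwrite('pics/w1.png',p[:,:,::-1])
print(s['eef_pos'],s['ee_rot'],proj('wrist',[.532,.237,.09],s))
E
```

```text
clock: 1.35
eef_pos: [0.5319, 0.2385, 0.25]
ee_rot: [-0.0, 0.128, 0.992, 0.0]
force: [-0.9, 0.2, 0.1]
finger_gap: 0.0646
gripper_force: 0.0
[0.53186616 0.23850216 0.25003688] [-3.55076590e-04  1.27503077e-01  9.91838111e-01  3.70999027e-06] (np.float64(316.2178153141369), np.float64(190.80983764183566))
```

View pics/w1.png

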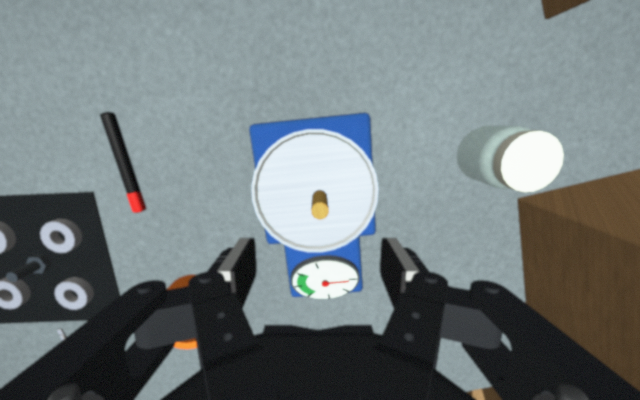

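The wrist view shows the pan rim around (315,190), the pin's base near (320,193) and its top near (320,210), and the dial at (325,280). I'll measure the pin and pan here.

Run:
```python
from h import *
import pickle
s,p,d=pickle.load(open('w1.pkl','rb'));h=cv2.cvtColor(p,cv2.COLOR_RGB2HSV)
m=np.zeros(d.shape,np.uint8);m[180:230,305:340]=((h[...,1]>70)&(h[...,0]<35))[180:230,305:340]
ys,xs=np.nonzero(m);print('pin bbox',xs.min(),xs.max(),ys.min(),ys.max())
b=m*((h[...,2]>165)).astype(np.uint8)
for y in range(186,222,2):print(y,[tuple(int(c) for c in h[y,x]) for x in (316,320,324)],np.nonzero(m[y])[0][[0,-1]] if m[y].any() else '')
# pan rim: non-blue in blue hull -> contour of bright
w=((h[...,1]<45)&(h[...,2]>130)).astype(np.uint8);w[:120]=0;w[252:]=0;w[:,:240]=0;w[:,390:]=0
bl=((h[...,0]>100)&(h[...,0]<130)&(h[...,1]>120))
P=pts('wrist',d,s);z=P[...,2];q=P[(z>.094)&(z<.1)];Q=P[(z>.084)&(z<.102)]
Q=Q[np.hypot(Q[:,0]-.53,Q[:,1]-.237)<.08];print('pan depth',(Q.min(0)+Q.max(0))/2,np.ptp(Q,axis=0),len(Q))
t=P[180:230,305:340].reshape(-1,3);t=t[(t[:,2]>.134)&(t[:,2]<.146)];print('top depth pts',t.mean(0),t.min(0),t.max(0),len(t))
for vv in (208,210,212):print(ray('wrist',320,vv,.14,s))
print('from top cam',ray('top',229,218,.13),ray('top',227,218,.14))
```

```text
pin bbox 312 327 191 218
186 [(103, 20, 246), (103, 19, 247), (102, 15, 248)] 
188 [(101, 18, 245), (102, 19, 241), (102, 19, 246)] 
190 [(93, 12, 195), (25, 21, 157), (101, 21, 230)] 
192 [(20, 100, 130), (20, 140, 120), (21, 18, 144)] [316 323]
194 [(20, 143, 125), (19, 152, 119), (19, 117, 111)] [314 324]
196 [(20, 157, 122), (21, 149, 116), (20, 144, 106)] [313 325]
198 [(20, 154, 121), (20, 147, 120), (21, 148, 105)] [313 325]
200 [(20, 150, 122), (21, 149, 120), (20, 154, 103)] [313 325]
202 [(21, 149, 156), (21, 148, 178), (20, 150, 122)] [313 326]
204 [(22, 145, 211), (22, 140, 226), (21, 148, 195)] [313 326]
206 [(22, 138, 225), (23, 138, 228), (22, 141, 223)] [312 327]
208 [(22, 139, 222), (23, 136, 227), (22, 137, 225)] [312 327]
210 [(22, 140, 222), (22, 138, 226), (23, 139, 224)] [312 327]
212 [(23, 138, 223), (23, 136, 227), (22, 138, 226)] [312 327]
214 [(22, 138, 223), (23, 135, 227), (22, 136, 228)] [312 326]
216 [(23, 133, 224), (23, 138, 225), (22, 125, 228)] [314 325]
218 [(23, 51, 224), (22, 108, 221), (24, 31, 224)] [317 322]
220 [(102, 16, 241), (90, 3, 227), (104, 16, 241)] 
pan depth [0.53304288 0.23458454 0.09407408] [0.12674912 0.12693988 0.01506446] 11735
top depth pts [0.53755713 0.23856702 0.1390425 ] [0.53050634 0.2307593  0.13409081] [0.54570433 0.24607912 0.14130087] 267
[0.53594961 0.23954596 0.14      ]
[0.537683   0.23909518 0.14      ]
[0.53942311 0.23864266 0.14      ]
from top cam [0.53856313 0.2374825  0.13      ] [0.53830012 0.24020542 0.14      ]
```

```bash
python3 -m jog '[{"turn":[0,0,0],"delta_pos":[-0.010,-0.360,-0.11],"grip":0.065},{"turn":[0,0,0],"delta_pos":[-0.010,-0.360,-0.11],"grip":0.065},{"turn":[0,0,0],"delta_pos":[-0.010,-0.360,-0.11],"grip":0.065},{"turn":[0,0,0],"delta_pos":[-0.010,-0.360,-0.11],"grip":0.065},{"turn":[0,0,0],"delta_pos":[-0.010,-0.360,-0.11],"grip":0.065},{"turn":[0,0,0],"delta_pos":[-0.010,-0.360,-0.11],"grip":0.065},{"turn":[0,0,0],"delta_pos":[-0.010,-0.360,-0.11],"grip":0.065},{"turn":[0,0,0],"delta_pos":[-0.010,-0.360,-0.11],"grip":0.065},{"turn":[0,0,0],"delta_pos":[-0.010,-0.360,-0.11],"grip":0.065}]'
cat > ringw.py <<'E'
from h import *
import sys,pickle
# all rings seen by wrist: bright blobs near the expected places
s=ctrl.get_state();p,d=cams.grab_frame('wrist');pickle.dump((s,p,d),open('w2.pkl','wb'));cv2.imwrite('pics/%s.png'%sys.argv[1],p[:,:,::-1])
E0=[(.6083,-.1464),(.5845,-.2365),(.5224,-.1217),(.5016,-.2124)]
print(s['eef_pos'],s['force'],s['clock'])
P=pts('wrist',d,s)
for i,e in enumerate(E0):
    dist=np.hypot(P[...,0]-e[0],P[...,1]-e[1]);m=(P[...,2]>.0125)&(P[...,2]<.021)&(dist<.032)
    if m.sum()<200: continue
    hull=cv2.convexHull(np.argwhere(m)[:,::-1].astype(np.int32));(u,v),ax,an=cv2.fitEllipse(hull)
    print(i,u,v,ax,ray('wrist',u,v,.017,s).round(4),P[m].mean(0).round(4))
E
python3 ringw.py w2
```

```text
clock: 2.52
eef_pos: [0.5232, -0.121, 0.1409]
ee_rot: [0.0, 0.127, 0.992, -0.0]
force: [-0.3, 0.6, 0.1]
finger_gap: 0.0653
gripper_force: 0.0
[ 0.52321012 -0.120983    0.14093913] [-0.25134025  0.64199869  0.08143004] 2.525
0 313.22698974609375 284.6094970703125 (42.36638259887695, 45.83128356933594) [ 0.6059 -0.147   0.017 ] [ 0.6065 -0.1473  0.0162]
2 315.5647277832031 197.1436004638672 (48.66448974609375, 49.91021728515625) [ 0.5208 -0.1222  0.017 ] [ 0.5211 -0.1223  0.0162]
3 213.46002197265625 199.77792358398438 (47.38898468017578, 51.870052337646484) [ 0.4999 -0.2117  0.017 ] [ 0.5001 -0.2121  0.0161]
```

View pics/w2.png

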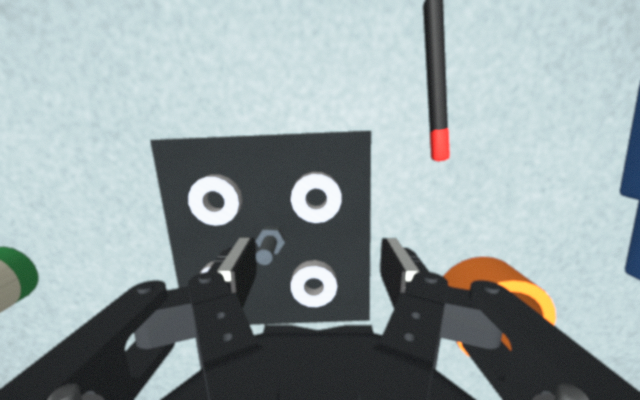

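The rings' tops sit at (315,197) for ring2, (213,200) for ring3 and (313,285) for ring0, and the bolt stands between them, clear of the fingers. Now grasping ring2.

```bash
python3 -m jog '[{"turn":[0,0,0],"delta_pos":[-0.002,-0.001,-0.06],"grip":0.065},{"turn":[0,0,0],"delta_pos":[-0.002,-0.001,-0.1],"grip":0.065},{"turn":[0,0,0],"delta_pos":[-0.002,-0.001,-0.117],"grip":0.065},{"turn":[0,0,0],"delta_pos":[-0.002,-0.001,-0.117],"grip":0.065},{"turn":[0,0,0],"delta_pos":[-0.002,-0.001,-0.117],"grip":0.065}]' 30
python3 -m jog '[{"turn":[0,0,0],"delta_pos":[0,0,0],"grip":0.035},{"turn":[0,0,0],"delta_pos":[0,0,0],"grip":0.035},{"turn":[0,0,0],"delta_pos":[0,0,0],"grip":0.035},{"turn":[0,0,0],"delta_pos":[0,0,0],"grip":0.035},{"turn":[0,0,0],"delta_pos":[0,0,0],"grip":0.035}]' 30
```

```text
clock: 3.2
eef_pos: [0.5224, -0.1241, 0.0253]
ee_rot: [0.002, 0.128, 0.992, -0.001]
force: [-0.5, -0.0, -0.2]
finger_gap: 0.0651
gripper_force: 0.0
clock: 3.82
eef_pos: [0.5222, -0.1241, 0.0257]
ee_rot: [0.002, 0.129, 0.992, -0.0]
force: [-1.2, 1.2, 5.4]
finger_gap: 0.0445
gripper_force: 29.8
```

```bash
python3 -m jog '[{"turn":[0,0,0],"delta_pos":[0,0,0.03],"grip":0.035},{"turn":[0,0,0],"delta_pos":[0,0,0.09],"grip":0.035},{"turn":[0,0,0],"delta_pos":[0,0,0.15],"grip":0.035},{"turn":[0,0,0],"delta_pos":[0,0,0.20],"grip":0.035},{"turn":[0,0,0],"delta_pos":[0,0,0.20],"grip":0.035},{"turn":[0,0,0],"delta_pos":[0,0,0.20],"grip":0.035}]' 40
python3 ringw.py w3 >/dev/null
python3 - <<'E'
import cv2;i=cv2.imread('pics/w3.png');cv2.imwrite('pics/w3c.png',cv2.resize(i[200:400,160:480],None,fx=2,fy=2))
E
```

```text
clock: 4.58
eef_pos: [0.5201, -0.1235, 0.2229]
ee_rot: [-0.0, 0.128, 0.992, 0.0]
force: [-0.5, -0.1, -1.7]
finger_gap: 0.0443
gripper_force: 41.2
```

View pics/w3c.png

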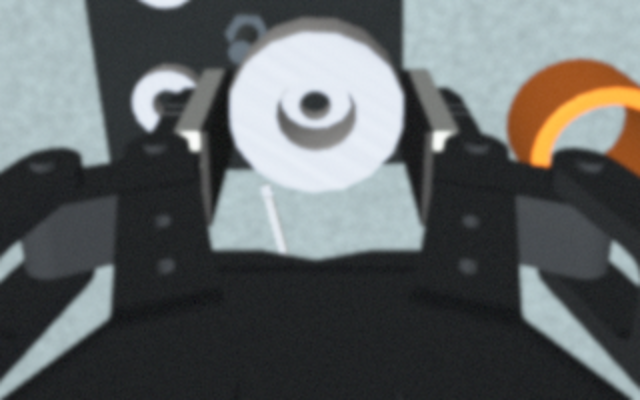

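The ring is held level with its bore open, centred at about (316,104) in the doubled crop, which is (318,252) in the full frame. Next I'll work out its offset from the TCP.

```bash
cat > held.py <<'E'
from h import *
import pickle,sys
s,p,d=pickle.load(open('w2.pkl','rb'));P=pts('wrist',d,s);e=s['eef_pos']
Q=P-e;m=(np.hypot(Q[...,0],Q[...,1])<.03)&(abs(Q[...,2])<.03)&(p.min(2)>140)
h=np.median(Q[m][:,2]);m&=abs(Q[...,2]-h)<.0035
hull=cv2.convexHull(np.argwhere(m)[:,::-1].astype(np.int32));(u,v),ax,an=cv2.fitEllipse(hull)
c=ray('wrist',u,v,e[2]+h,s);print('eef',e,'top rel z',h,'ellipse',u,v,ax,'centre',c,'rel',c-e)
# bore rim
b=Q[m];print('bbox mid rel',(b.min(0)+b.max(0))/2,np.ptp(b,axis=0))
E
python3 held.py
```

```text
eef [ 0.52013331 -0.12350677  0.22293301] top rel z -0.009529281058836492 ellipse 319.5938720703125 253.63291931152344 (80.42293548583984, 93.8133773803711) centre [ 0.51791303 -0.12187939  0.21340373] rel [-0.00222028  0.00162739 -0.00952928]
bbox mid rel [-0.00031818  0.0027947  -0.0099275 ] [0.04590158 0.05132772 0.00557786]
```

```bash
cat > held.py <<'E'
from h import *
import pickle
s,p,d=pickle.load(open('w2.pkl','rb'));e=s['eef_pos']
Q=pts('wrist',d,s)-e
m=((p.min(2)>190)&(np.hypot(Q[...,0],Q[...,1])<.026)&(abs(Q[...,2])<.03)).astype(np.uint8)
n,l,st,_=cv2.connectedComponentsWithStats(m);k=1+st[1:,4].argmax();m=(l==k).astype(np.uint8)
h=np.median(Q[m>0][:,2]);print('eef',e,'rel top z',h,'bbox',st[k])
cs,hi=cv2.findContours(m,cv2.RETR_CCOMP,cv2.CHAIN_APPROX_NONE)
for c in sorted(cs,key=len)[-2:]:
    (u,v),ax,an=cv2.fitEllipse(c);print(len(c),u,v,ax,'rel',ray('wrist',u,v,e[2]+h,s)-e)
E
python3 held.py
```

```text
eef [ 0.52013331 -0.12350677  0.22293301] rel top z -0.009502218726692324 bbox [ 275  216   86   80 4186]
112 317.53643798828125 256.55474853515625 (37.52395248413086, 41.32621383666992) rel [-0.0009253   0.00020128 -0.00950222]
234 317.6556091308594 255.35751342773438 (78.330078125, 85.19343566894531) rel [-0.00155656  0.00043116 -0.00950222]
```

```bash
python3 -m jog '[{"turn":[0,0,0],"delta_pos":[0.003,0.06,0],"grip":0.035},{"turn":[0,0,0],"delta_pos":[0.006,0.12,0],"grip":0.035},{"turn":[0,0,0],"delta_pos":[0.009,0.18,0],"grip":0.035},{"turn":[0,0,0],"delta_pos":[0.012,0.24,0],"grip":0.035},{"turn":[0,0,0],"delta_pos":[0.015,0.30,0],"grip":0.035},{"turn":[0,0,0],"delta_pos":[0.018,0.345,-0.01],"grip":0.035},{"turn":[0,0,0],"delta_pos":[0.019,0.362,-0.033],"grip":0.035},{"turn":[0,0,0],"delta_pos":[0.019,0.362,-0.033],"grip":0.035},{"turn":[0,0,0],"delta_pos":[0.019,0.362,-0.033],"grip":0.035},{"turn":[0,0,0],"delta_pos":[0.019,0.362,-0.033],"grip":0.035}]'
python3 ringw.py w4; python3 held.py;python3 - <<'E'
import cv2;i=cv2.imread('pics/w4.png');cv2.imwrite('pics/w4c.png',cv2.resize(i[200:340,220:420],None,fx=3,fy=3))
E
```

```text
clock: 5.88
eef_pos: [0.5402, 0.2374, 0.191]
ee_rot: [0.0, 0.129, 0.992, 0.0]
force: [-0.3, 0.2, -1.7]
finger_gap: 0.0438
gripper_force: 41.4
[0.54022868 0.23738396 0.19099046] [-0.25237123  0.24090561 -1.6785487 ] 5.875
0 29.1607608795166 316.69244384765625 (31.405384063720703, 41.294891357421875) [ 0.6062 -0.1436  0.017 ] [ 0.6069 -0.1453  0.0159]
eef [0.54022868 0.23738396 0.19099046] rel top z -0.009542967189348939 bbox [278 262  70  34 639]
6 296.5 272.0 (2.1213202476501465, 3.0) rel [ 0.00479267 -0.01261066 -0.00954297]
295 310.3149719238281 280.124267578125 (23.313308715820312, 59.721256256103516) rel [ 0.01120688 -0.00693376 -0.00954297]
```

View pics/w4c.png

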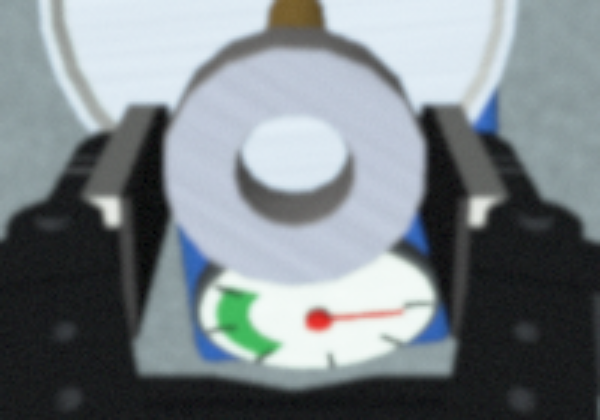

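In the tripled crop the ring is centred at (295,160), the pin's base shows behind it at (297,15), and the needle reads 0. They line up sideways, so I'll descend in small steps watching the force.

```bash
python3 -m jog '[{"turn":[0,0,0],"delta_pos":[-0.001,0.001,-0.015],"grip":0.035},{"turn":[0,0,0],"delta_pos":[-0.001,0.001,-0.023],"grip":0.035},{"turn":[0,0,0],"delta_pos":[-0.001,0.001,-0.028],"grip":0.035},{"turn":[0,0,0],"delta_pos":[-0.001,0.001,-0.033],"grip":0.035},{"turn":[0,0,0],"delta_pos":[-0.001,0.001,-0.037],"grip":0.035},{"turn":[0,0,0],"delta_pos":[-0.001,0.001,-0.041],"grip":0.035},{"turn":[0,0,0],"delta_pos":[-0.001,0.001,-0.041],"grip":0.035}]'
python3 -c "
from rig import ctrl;s=ctrl.get_state();print(s['eef_pos'],s['force'],s['moment'])"
```

```text
clock: 6.8
eef_pos: [0.5385, 0.2393, 0.149]
ee_rot: [-0.0, 0.128, 0.992, -0.0]
force: [0.6, 0.0, -1.4]
finger_gap: 0.0442
gripper_force: 41.4
[0.53854558 0.23927132 0.1489917 ] [ 0.55126801  0.02174099 -1.38287584] [ 0.0461207   0.02277685 -0.0048613 ]
```

```bash
python3 -m jog '[{"turn":[0,0,0],"delta_pos":[0.0005,0,-0.006],"grip":0.035},{"turn":[0,0,0],"delta_pos":[0.0005,0,-0.012],"grip":0.035},{"turn":[0,0,0],"delta_pos":[0.0005,0,-0.018],"grip":0.035},{"turn":[0,0,0],"delta_pos":[0.0005,0,-0.024],"grip":0.035},{"turn":[0,0,0],"delta_pos":[0.0005,0,-0.029],"grip":0.035},{"turn":[0,0,0],"delta_pos":[0.0005,0,-0.033],"grip":0.035},{"turn":[0,0,0],"delta_pos":[0.0005,0,-0.036],"grip":0.035},{"turn":[0,0,0],"delta_pos":[0.0005,0,-0.036],"grip":0.035}]'
python3 -c "
from rig import ctrl;s=ctrl.get_state();print(s['eef_pos'],s['force'],s['moment'])"
```

```text
clock: 7.8
eef_pos: [0.5391, 0.2393, 0.1131]
ee_rot: [-0.0, 0.128, 0.992, -0.0]
force: [-0.5, -0.1, -1.8]
finger_gap: 0.044
gripper_force: 41.4
[0.53909907 0.23925848 0.11308644] [-0.54114216 -0.07303628 -1.75876247] [-0.00351673  0.05195213 -0.00141858]
```

```bash
python3 -m jog '[{"turn":[0,0,0],"delta_pos":[0,0,-0.003],"grip":0.035},{"turn":[0,0,0],"delta_pos":[0,0,-0.006],"grip":0.035},{"turn":[0,0,0],"delta_pos":[0,0,-0.008],"grip":0.035},{"turn":[0,0,0],"delta_pos":[0,0,-0.008],"grip":0.035},{"turn":[0,0,0],"delta_pos":[0,0,-0.008],"grip":0.035}]'
```

```text
clock: 8.43
eef_pos: [0.5395, 0.2394, 0.1056]
ee_rot: [0.0, 0.128, 0.992, 0.0]
force: [0.9, 0.8, -0.0]
finger_gap: 0.0439
gripper_force: 41.5
```

```bash
python3 -m jog '[{"turn":[0,0,0],"delta_pos":[0,0,0],"grip":0.05},{"turn":[0,0,0],"delta_pos":[0,0,0],"grip":0.06},{"turn":[0,0,0],"delta_pos":[0,0,0],"grip":0.065},{"turn":[0,0,0],"delta_pos":[0,0,0],"grip":0.065},{"turn":[0,0,0],"delta_pos":[0,0,0.06],"grip":0.065},{"turn":[0,0,0],"delta_pos":[0,0,0.12],"grip":0.065},{"turn":[0,0,0],"delta_pos":[0,0,0.145],"grip":0.065},{"turn":[0,0,0],"delta_pos":[0,0,0.145],"grip":0.065},{"turn":[0,0,0],"delta_pos":[0,0,0.145],"grip":0.065}]'
python3 ringw.py w5
cat > dial.py <<'E'
from h import *
import pickle,sys
s,p,d=pickle.load(open('w2.pkl','rb'));h=cv2.cvtColor(p,cv2.COLOR_RGB2HSV)
P=pts('wrist',d,s);Q=P[(np.hypot(P[...,0]-.534,P[...,1]-.236)<.06)]
top=P[(np.hypot(P[...,0]-.5378,P[...,1]-.2389)<.022)&(np.hypot(P[...,0]-.5378,P[...,1]-.2389)>.012)];print('ring top z',np.percentile(top[:,2],[10,50,90]),'face z',np.percentile(Q[:,2],[5,25,40]))
i=cv2.cvtColor(p,cv2.COLOR_RGB2BGR)[140:320,230:410];cv2.imwrite('pics/%s.png'%sys.argv[1],cv2.resize(i,None,fx=3.3,fy=3.3,interpolation=cv2.INTER_CUBIC))
E
python3 dial.py d5
```

```text
clock: 9.55
eef_pos: [0.5383, 0.2391, 0.2483]
ee_rot: [-0.001, 0.128, 0.992, -0.001]
force: [-0.6, 0.1, -0.3]
finger_gap: 0.0646
gripper_force: 0.0
[0.53830313 0.23905663 0.24827039] [-0.62713041  0.12282741 -0.25673247] 9.55
0 68.43291473388672 291.8462219238281 (27.762094497680664, 34.754371643066406) [ 0.6066 -0.1441  0.017 ] [ 0.6073 -0.1454  0.0159]
1 3.717045783996582 291.2615661621094 (27.12249183654785, 35.35202407836914) [ 0.5824 -0.2322  0.017 ] [ 0.5867 -0.2268  0.0157]
ring top z [0.0963995  0.31295551 0.32730807] face z [0.08195216 0.27312737 0.29407295]
```

View pics/d5.png

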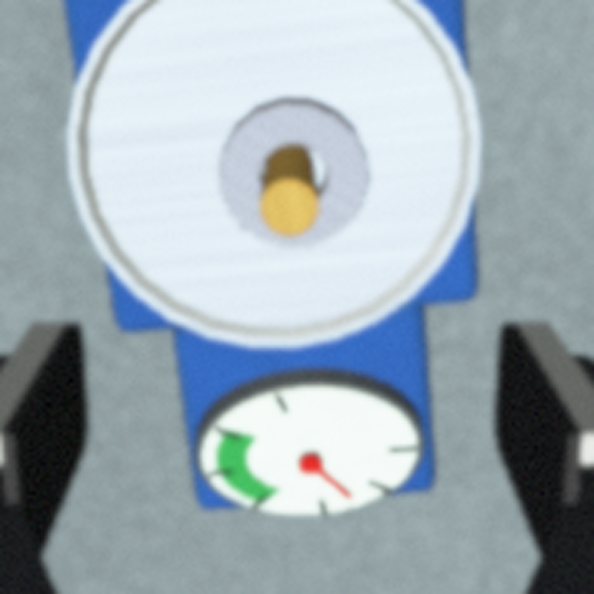

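The ring lies flat over the pin, and the needle stands between the 100 g and 200 g marks, roughly 130–140 g. That's below 300 g, so I'll fetch ring0.

```bash
python3 -m jog '[{"turn":[0,0,0],"delta_pos":[0.0675,-0.386,-0.02],"grip":0.065},{"turn":[0,0,0],"delta_pos":[0.0675,-0.386,-0.02],"grip":0.065},{"turn":[0,0,0],"delta_pos":[0.0675,-0.386,-0.02],"grip":0.065},{"turn":[0,0,0],"delta_pos":[0.0675,-0.386,-0.02],"grip":0.065},{"turn":[0,0,0],"delta_pos":[0.0675,-0.386,-0.02],"grip":0.065},{"turn":[0,0,0],"delta_pos":[0.0675,-0.386,-0.02],"grip":0.065},{"turn":[0,0,0],"delta_pos":[0.0675,-0.386,-0.02],"grip":0.065},{"turn":[0,0,0],"delta_pos":[0.0675,-0.386,-0.08],"grip":0.065},{"turn":[0,0,0],"delta_pos":[0.0675,-0.386,-0.11],"grip":0.065},{"turn":[0,0,0],"delta_pos":[0.0675,-0.386,-0.11],"grip":0.065}]'
python3 ringw.py w6
```

```text
clock: 10.85
eef_pos: [0.6037, -0.1448, 0.1351]
ee_rot: [-0.005, 0.128, 0.992, 0.002]
force: [-1.0, 0.2, 1.4]
finger_gap: 0.065
gripper_force: 0.0
[ 0.60369798 -0.14475059  0.13511357] [-1.0108907   0.18018576  1.40010086] 10.85
0 315.6165771484375 206.63844299316406 (49.27096176147461, 50.76561737060547) [ 0.6069 -0.1472  0.017 ] [ 0.6072 -0.1472  0.0162]
1 211.55372619628906 205.87681579589844 (48.47176742553711, 52.64444351196289) [ 0.5828 -0.2358  0.017 ] [ 0.5831 -0.2363  0.0161]
3 204.51388549804688 104.1689224243164 (54.60380935668945, 60.79688262939453) [ 0.5009 -0.2117  0.017 ] [ 0.5009 -0.2122  0.016 ]
```

```bash
python3 -m jog '[{"turn":[0,0,0],"delta_pos":[0,0,-0.06],"grip":0.065},{"turn":[0,0,0],"delta_pos":[0,0,-0.1],"grip":0.065},{"turn":[0,0,0],"delta_pos":[0,0,-0.116],"grip":0.065},{"turn":[0,0,0],"delta_pos":[0,0,-0.116],"grip":0.065},{"turn":[0,0,0],"delta_pos":[0,0,-0.116],"grip":0.035},{"turn":[0,0,0],"delta_pos":[0,0,-0.116],"grip":0.035},{"turn":[0,0,0],"delta_pos":[0,0,-0.116],"grip":0.035},{"turn":[0,0,0],"delta_pos":[0,0,-0.116],"grip":0.035},{"turn":[0,0,0],"delta_pos":[0,0,-0.116],"grip":0.035}]' 40
python3 -m jog '[{"turn":[0,0,0],"delta_pos":[0,0,0.03],"grip":0.035},{"turn":[0,0,0],"delta_pos":[0,0,0.09],"grip":0.035},{"turn":[0,0,0],"delta_pos":[0,0,0.15],"grip":0.035},{"turn":[0,0,0],"delta_pos":[0,0,0.199],"grip":0.035},{"turn":[0,0,0],"delta_pos":[0,0,0.199],"grip":0.035},{"turn":[0,0,0],"delta_pos":[0,0,0.199],"grip":0.035},{"turn":[0,0,0],"delta_pos":[0,0,0.199],"grip":0.035}]'
python3 ringw.py w7 >/dev/null; python3 held.py
```

```text
clock: 12.02
eef_pos: [0.6088, -0.1475, 0.0277]
ee_rot: [0.003, 0.128, 0.992, -0.001]
force: [-1.8, 0.9, 7.4]
finger_gap: 0.0437
gripper_force: 40.1
clock: 12.9
eef_pos: [0.6055, -0.1462, 0.2207]
ee_rot: [-0.002, 0.128, 0.992, 0.001]
force: [-0.3, 0.9, -1.6]
finger_gap: 0.0431
gripper_force: 41.1
eef [ 0.60550237 -0.14618658  0.2207346 ] rel top z -0.011439308310411594 bbox [ 276  215   84   79 4151]
110 317.4753112792969 254.9156951904297 (36.75761032104492, 40.194618225097656) rel [-0.00093488  0.00017842 -0.01143931]
235 317.5665283203125 253.75132751464844 (77.70792388916016, 84.48003387451172) rel [-0.00155782  0.00039199 -0.01143931]
```

```bash
python3 -m jog '[{"turn":[0,0,0],"delta_pos":[-0.010,0.06,0],"grip":0.035},{"turn":[0,0,0],"delta_pos":[-0.020,0.12,0],"grip":0.035},{"turn":[0,0,0],"delta_pos":[-0.031,0.18,0],"grip":0.035},{"turn":[0,0,0],"delta_pos":[-0.042,0.24,0],"grip":0.035},{"turn":[0,0,0],"delta_pos":[-0.052,0.30,0],"grip":0.035},{"turn":[0,0,0],"delta_pos":[-0.062,0.355,-0.005],"grip":0.035},{"turn":[0,0,0],"delta_pos":[-0.0675,0.386,-0.033],"grip":0.035},{"turn":[0,0,0],"delta_pos":[-0.0675,0.386,-0.033],"grip":0.035},{"turn":[0,0,0],"delta_pos":[-0.0675,0.386,-0.033],"grip":0.035},{"turn":[0,0,0],"delta_pos":[-0.0675,0.386,-0.033],"grip":0.035}]'
python3 -m jog '[{"turn":[0,0,0],"delta_pos":[0,0,-0.012],"grip":0.035},{"turn":[0,0,0],"delta_pos":[0,0,-0.022],"grip":0.035},{"turn":[0,0,0],"delta_pos":[0,0,-0.028],"grip":0.035},{"turn":[0,0,0],"delta_pos":[0,0,-0.034],"grip":0.035},{"turn":[0,0,0],"delta_pos":[0,0,-0.039],"grip":0.035},{"turn":[0,0,0],"delta_pos":[0,0,-0.044],"grip":0.035},{"turn":[0,0,0],"delta_pos":[0,0,-0.048],"grip":0.035},{"turn":[0,0,0],"delta_pos":[0,0,-0.048],"grip":0.035}]'
```

```text
clock: 14.2
eef_pos: [0.5401, 0.2383, 0.1911]
ee_rot: [0.001, 0.129, 0.992, 0.0]
force: [-0.1, -0.2, -2.1]
finger_gap: 0.0433
gripper_force: 41.2
clock: 15.2
eef_pos: [0.539, 0.2393, 0.1419]
ee_rot: [-0.0, 0.128, 0.992, -0.0]
force: [0.1, 0.1, -2.0]
finger_gap: 0.0436
gripper_force: 41.2
```

```bash
python3 -m jog '[{"turn":[0,0,0],"delta_pos":[0,0,-0.006],"grip":0.035},{"turn":[0,0,0],"delta_pos":[0,0,-0.012],"grip":0.035},{"turn":[0,0,0],"delta_pos":[0,0,-0.016],"grip":0.035},{"turn":[0,0,0],"delta_pos":[0,0,-0.020],"grip":0.035},{"turn":[0,0,0],"delta_pos":[0,0,-0.023],"grip":0.035},{"turn":[0,0,0],"delta_pos":[0,0,-0.026],"grip":0.035},{"turn":[0,0,0],"delta_pos":[0,0,-0.026],"grip":0.035},{"turn":[0,0,0],"delta_pos":[0,0,-0.026],"grip":0.035}]'
```

```text
clock: 16.2
eef_pos: [0.5393, 0.2393, 0.1165]
ee_rot: [0.0, 0.128, 0.992, 0.0]
force: [-0.4, 0.7, -0.2]
finger_gap: 0.0436
gripper_force: 41.3
```

```bash
python3 -m jog '[{"turn":[0,0,0],"delta_pos":[0,0,-0.001],"grip":0.05},{"turn":[0,0,0],"delta_pos":[0,0,-0.001],"grip":0.06},{"turn":[0,0,0],"delta_pos":[0,0,-0.001],"grip":0.065},{"turn":[0,0,0],"delta_pos":[0,0,-0.001],"grip":0.065},{"turn":[0,0,0],"delta_pos":[0,0,0.06],"grip":0.065},{"turn":[0,0,0],"delta_pos":[0,0,0.12],"grip":0.065},{"turn":[0,0,0],"delta_pos":[0,0,0.134],"grip":0.065},{"turn":[0,0,0],"delta_pos":[0,0,0.134],"grip":0.065},{"turn":[0,0,0],"delta_pos":[0,0,0.134],"grip":0.065}]'
python3 ringw.py w8; python3 dial.py d8
```

```text
clock: 17.32
eef_pos: [0.5381, 0.239, 0.2477]
ee_rot: [-0.002, 0.128, 0.992, -0.001]
force: [0.2, 0.9, -0.9]
finger_gap: 0.0646
gripper_force: 0.0
[0.53806819 0.23899502 0.24773463] [ 0.23296224  0.85936071 -0.85080431] 17.325
1 4.1067891120910645 292.0487976074219 (27.109888076782227, 33.46878433227539) [ 0.583  -0.2318  0.017 ] [ 0.5869 -0.227   0.0157]
ring top z [0.10379777 0.31185114 0.32550073] face z [0.07551236 0.27773343 0.29439519]
```

View pics/d8.png

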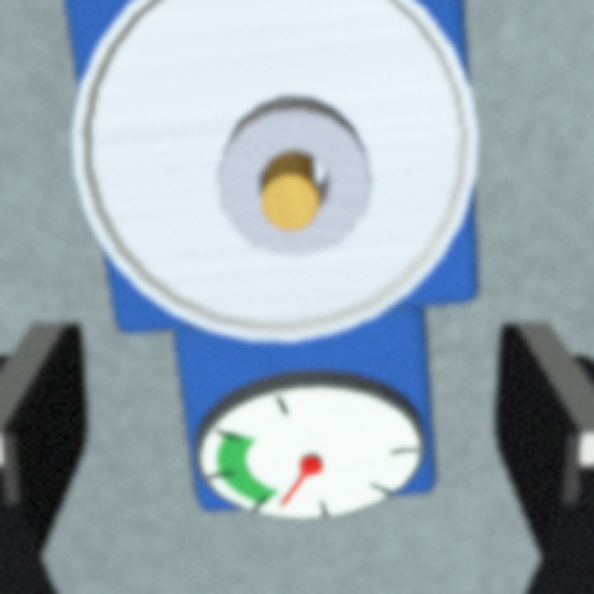

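The needle has stopped close to the start of the green, with its tip near (282,503) and the green's edge near (273,500). I'll move over for a squarer look at the dial before deciding.

```bash
python3 -m jog '[{"turn":[0,0,0],"delta_pos":[0.18,-0.04,-0.03],"grip":0.065},{"turn":[0,0,0],"delta_pos":[0.18,-0.04,-0.03],"grip":0.065},{"turn":[0,0,0],"delta_pos":[0.18,-0.04,-0.03],"grip":0.065},{"turn":[0,0,0],"delta_pos":[0.18,-0.04,-0.03],"grip":0.065},{"turn":[0,0,0],"delta_pos":[0.18,-0.04,-0.03],"grip":0.065},{"turn":[0,0,0],"delta_pos":[0.18,-0.04,-0.03],"grip":0.065},{"turn":[0,0,0],"delta_pos":[0.18,-0.04,-0.03],"grip":0.065}]'
python3 ringw.py w9
python3 - <<'E'
from h import *
import pickle
s,p,d=pickle.load(open('w2.pkl','rb'));P=pts('wrist',d,s);h=cv2.cvtColor(p,cv2.COLOR_RGB2HSV)
near=np.hypot(P[...,0]-.655,P[...,1]-.216)<.06
w=((h[...,1]<40)&(h[...,2]>190)&near&(P[...,2]>.03)&(P[...,2]<.08)).astype(np.uint8)
n,l,st,_=cv2.connectedComponentsWithStats(w);k=1+st[1:,4].argmax()
hull=cv2.convexHull(np.argwhere(l==k)[:,::-1].astype(np.int32));m=np.zeros_like(w);cv2.fillConvexPoly(m,hull,1)
X=P[m>0];c=X.mean(0);u,sv,vt=np.linalg.svd(X-c,full_matrices=False);nrm=vt[2]*np.sign(vt[2][2])
print('dial centre',c,'normal',nrm,st[k])
a=np.array([-nrm[2],0,nrm[0]]);a=np.array([-.985,.174,0]);a-=nrm*(a@nrm);a/=np.linalg.norm(a);b=np.cross(nrm,a)   # a: up towards pan, b: left
S=300;src=[];dst=[]
for i,j in((-1,-1),(-1,1),(1,1),(1,-1)):
    q=c+.05*(i*a+j*b);src.append(proj('wrist',q,s));dst.append((S-j*S,S-i*S))
H=cv2.getPerspectiveTransform(np.float32(src),np.float32(dst))
o=cv2.warpPerspective(p,H,(600,600),flags=cv2.INTER_CUBIC);cv2.imwrite('pics/d9.png',o[:,:,::-1])
E
```

```text
clock: 18.25
eef_pos: [0.7185, 0.2001, 0.222]
ee_rot: [0.001, 0.128, 0.992, 0.0]
force: [-0.5, 0.3, -1.0]
finger_gap: 0.0653
gripper_force: 0.0
[0.71852042 0.20006129 0.2220118 ] [-0.54291237  0.31708097 -0.95078752] 18.25
dial centre [0.65417002 0.21623778 0.05458558] normal [ 0.80306429 -0.15624084  0.57504482] [ 275   84   83   77 4166]
```

View pics/d9.png

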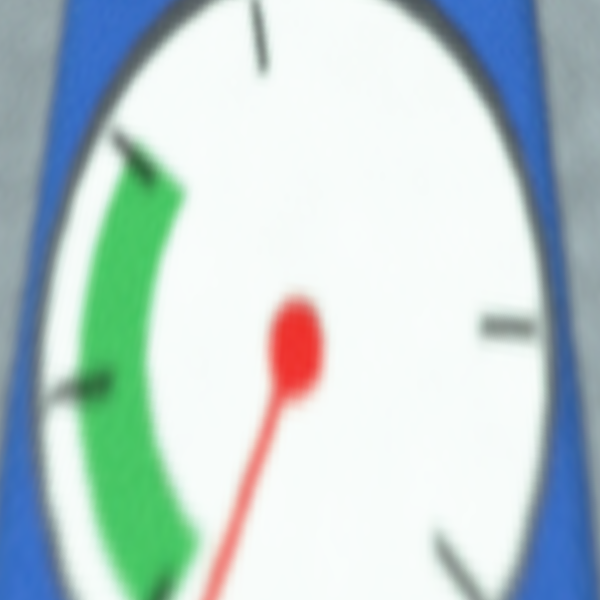

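In this over-stretched view the needle points to about (208,600), short of the green's lower corner at (200,545) as seen from the hub at (297,348). I'll put a number on it from the raw, nearly round dial.

Run:
```python
from h import *
import pickle
s,p,d=pickle.load(open('w2.pkl','rb'));h=cv2.cvtColor(p,cv2.COLOR_RGB2HSV)
R0=(slice(78,168),slice(268,365))
x0,y0=268,78;q=h[R0]
w=(q[...,2]>180)&(q[...,1]<60)
hull=cv2.convexHull(np.argwhere(w)[:,::-1].astype(np.int32));(cx,cy),(ma,mb),an=cv2.fitEllipse(hull)
print('ellipse',cx,cy,ma,mb,an)
A=R.from_euler('z',-an,degrees=True).as_matrix()[:2,:2]
def nrm(v): return (A.T.T@v)/np.array([ma/2,mb/2])
def ang(v):
    r=nrm(np.array(v));r=A.T@(r);return np.degrees(np.arctan2(r[1],r[0]))%360,np.hypot(*r)
m=np.zeros(w.shape,np.uint8);cv2.fillConvexPoly(m,hull,1);m=cv2.erode(m,np.ones((5,5)))
dark=((q[...,2]<150)&(m>0)).astype(np.uint8)
n,l,st,c=cv2.connectedComponentsWithStats(dark)
for k in range(1,n):
    if st[k,4]>=3: print('mark',c[k].round(1),st[k,4],ang(c[k]-[cx,cy]))
red=((q[...,0]<12)|(q[...,0]>168))&(q[...,1]>60)&(m>0)
core=cv2.morphologyEx((red&(q[...,1]>170)).astype(np.uint8),cv2.MORPH_OPEN,np.ones((4,4)));hub=np.argwhere(core)[:,::-1].mean(0)
pr=np.argwhere(red)[:,::-1];far=pr[np.hypot(*(pr-hub).T)>9];wt=q[...,1][far[:,1],far[:,0]].astype(float)
mean=np.average(far,axis=0,weights=wt)
print('hub',hub,'needle',ang(mean-hub))
g=np.argwhere((q[...,0]>45)&(q[...,0]<85)&(q[...,1]>100)&(m>0))[:,::-1]
ga=np.array([ang(v-np.array([cx,cy])) for v in g]);print('green ang',np.percentile(ga[:,0],[0,1,3,50,97,99,100]))
```

```text
ellipse 50.390018463134766 47.64683151245117 80.5810317993164 90.79762268066406 138.06288146972656
mark [37.5 15.5] 4 (np.float64(250.4579738465829), np.float64(0.7749400457446929))
mark [16.9 32.2] 15 (np.float64(202.1982501389305), np.float64(0.8286232575964323))
mark [85. 44.] 3 (np.float64(350.80186202183165), np.float64(0.8315959835123792))
mark [16.2 55.5] 11 (np.float64(164.1969315271642), np.float64(0.8494410575532622))
mark [79.7 69.7] 3 (np.float64(35.58047656703128), np.float64(0.8109540092256272))
mark [30.7 72.6] 9 (np.float64(129.44599074977214), np.float64(0.7861949258726922))
mark [75.7 75.7] 19 (np.float64(47.929487321821085), np.float64(0.8317616594827908))
mark [55. 83.] 3 (np.float64(85.8258330688372), np.float64(0.8185934926898291))
hub [49.5 50. ] needle (np.float64(120.28945845777356), np.float64(0.41850583475356934))
green ang [128.30365589 129.56083855 131.11160115 167.72651016 201.58104927
 203.20937887 204.04930487]
```

```bash
python3 -m jog '[{"turn":[0,0,0],"delta_pos":[-0.1865,0.038,0.03],"grip":0.065},{"turn":[0,0,0],"delta_pos":[-0.1865,0.038,0.03],"grip":0.065},{"turn":[0,0,0],"delta_pos":[-0.1865,0.038,0.03],"grip":0.065},{"turn":[0,0,0],"delta_pos":[-0.1865,0.038,0.03],"grip":0.065},{"turn":[0,0,0],"delta_pos":[-0.1865,0.038,0.03],"grip":0.065},{"turn":[0,0,0],"delta_pos":[-0.1865,0.038,0.03],"grip":0.065},{"turn":[0,0,0],"delta_pos":[-0.1865,0.038,0.03],"grip":0.065}]'
python3 ringw.py w10
python3 - <<'E'
from h import *
import pickle
for f in ('w1.pkl','w2.pkl'):
    s,p,d=pickle.load(open(f,'rb'));P=pts('wrist',d,s);r=np.hypot(P[...,0]-.532,P[...,1]-.2365)
    m=(r>.035)&(r<.052)&(P[...,2]>.06)&(P[...,2]<.1);b=(abs(P[...,2])<.012)&(P[...,0]<.53)
    print(f,P[m][:,2].mean(),np.median(P[m][:,2]),m.sum(),'bench',np.median(P[b][:,2]),s['eef_pos'])
E
```

```text
clock: 19.18
eef_pos: [0.5338, 0.2369, 0.2501]
ee_rot: [-0.0, 0.129, 0.992, -0.0]
force: [0.0, -0.4, 0.1]
finger_gap: 0.0648
gripper_force: 0.0
[0.53382878 0.23689019 0.25009909] [ 0.03771667 -0.43218083  0.10067554] 19.175
1 8.142541885375977 293.0500793457031 (27.325496673583984, 34.415977478027344) [ 0.5829 -0.232   0.017 ] [ 0.5855 -0.2299  0.0157]
w1.pkl 0.08941267344144584 0.08941818708051102 4305 bench -0.0007397748032864082 [0.53186616 0.23850216 0.25003688]
w2.pkl 0.07573527261524374 0.07573677008357049 3895 bench -0.00073299496634599 [0.53382878 0.23689019 0.25009909]
```

Compared with the empty pan, it has sunk 13.7 mm, about 274 g, which agrees with the needle being short of the green. A third ring is needed, so I'll take ring3.

```bash
python3 -m jog '[{"turn":[0,0,0],"delta_pos":[-0.032,-0.449,-0.02],"grip":0.065},{"turn":[0,0,0],"delta_pos":[-0.032,-0.449,-0.02],"grip":0.065},{"turn":[0,0,0],"delta_pos":[-0.032,-0.449,-0.02],"grip":0.065},{"turn":[0,0,0],"delta_pos":[-0.032,-0.449,-0.02],"grip":0.065},{"turn":[0,0,0],"delta_pos":[-0.032,-0.449,-0.02],"grip":0.065},{"turn":[0,0,0],"delta_pos":[-0.032,-0.449,-0.02],"grip":0.065},{"turn":[0,0,0],"delta_pos":[-0.032,-0.449,-0.02],"grip":0.065},{"turn":[0,0,0],"delta_pos":[-0.032,-0.449,-0.05],"grip":0.065},{"turn":[0,0,0],"delta_pos":[-0.032,-0.449,-0.109],"grip":0.065},{"turn":[0,0,0],"delta_pos":[-0.032,-0.449,-0.109],"grip":0.065}]'
python3 -m jog '[{"turn":[0,0,0],"delta_pos":[0,0,0],"grip":0.065}]'
python3 ringw.py w11
```

```text
clock: 20.48
eef_pos: [0.4974, -0.2104, 0.1359]
ee_rot: [-0.006, 0.129, 0.992, 0.003]
force: [-1.4, -0.0, 0.4]
finger_gap: 0.065
gripper_force: 0.0
clock: 20.6
eef_pos: [0.5017, -0.2123, 0.1428]
ee_rot: [0.001, 0.128, 0.992, -0.0]
force: [-0.4, -0.2, -0.2]
finger_gap: 0.0648
gripper_force: 0.0
[ 0.50166661 -0.21228415  0.14280202] [-0.3845904  -0.19500035 -0.18702474] 20.6
1 314.2673645019531 280.7251892089844 (42.531654357910156, 45.646568298339844) [ 0.5816 -0.2369  0.017 ] [ 0.5822 -0.237   0.0162]
3 316.5480651855469 196.8575439453125 (48.379600524902344, 49.650421142578125) [ 0.4997 -0.2128  0.017 ] [ 0.5    -0.2129  0.0162]
```

```bash
python3 -m jog '[{"turn":[0,0,0],"delta_pos":[-0.001,-0.001,-0.06],"grip":0.065},{"turn":[0,0,0],"delta_pos":[-0.001,-0.001,-0.1],"grip":0.065},{"turn":[0,0,0],"delta_pos":[-0.001,-0.001,-0.115],"grip":0.065},{"turn":[0,0,0],"delta_pos":[-0.001,-0.001,-0.115],"grip":0.065},{"turn":[0,0,0],"delta_pos":[-0.001,-0.001,-0.115],"grip":0.035},{"turn":[0,0,0],"delta_pos":[-0.001,-0.001,-0.115],"grip":0.035},{"turn":[0,0,0],"delta_pos":[-0.001,-0.001,-0.115],"grip":0.035},{"turn":[0,0,0],"delta_pos":[-0.001,-0.001,-0.115],"grip":0.035},{"turn":[0,0,0],"delta_pos":[-0.001,-0.001,-0.115],"grip":0.035}]' 40
python3 -m jog '[{"turn":[0,0,0],"delta_pos":[0,0,0.03],"grip":0.035},{"turn":[0,0,0],"delta_pos":[0,0,0.09],"grip":0.035},{"turn":[0,0,0],"delta_pos":[0,0,0.15],"grip":0.035},{"turn":[0,0,0],"delta_pos":[0,0,0.198],"grip":0.035},{"turn":[0,0,0],"delta_pos":[0,0,0.198],"grip":0.035},{"turn":[0,0,0],"delta_pos":[0,0,0.198],"grip":0.035},{"turn":[0,0,0],"delta_pos":[0,0,0.198],"grip":0.035}]'
python3 ringw.py w12 >/dev/null; python3 held.py
```

```text
clock: 21.78
eef_pos: [0.5017, -0.2137, 0.0296]
ee_rot: [0.002, 0.129, 0.992, -0.001]
force: [-0.7, 1.1, 5.1]
finger_gap: 0.0436
gripper_force: 39.8
clock: 22.65
eef_pos: [0.4988, -0.2121, 0.2224]
ee_rot: [-0.002, 0.128, 0.992, 0.001]
force: [0.4, 1.0, -2.0]
finger_gap: 0.043
gripper_force: 41.0
eef [ 0.49876128 -0.21206626  0.22243448] rel top z -0.013268208081733512 bbox [ 277  213   82   78 3997]
108 317.6792297363281 252.63372802734375 (36.97684860229492, 39.85771560668945) rel [-0.00129097  0.00038997 -0.01326821]
229 317.5725402832031 251.5834503173828 (76.9703369140625, 82.79634857177734) rel [-0.00188357  0.00048903 -0.01326821]
```

```bash
python3 -m jog '[{"turn":[0,0,0],"delta_pos":[0.005,0.06,0],"grip":0.035},{"turn":[0,0,0],"delta_pos":[0.010,0.12,0],"grip":0.035},{"turn":[0,0,0],"delta_pos":[0.016,0.18,0],"grip":0.035},{"turn":[0,0,0],"delta_pos":[0.021,0.24,0],"grip":0.035},{"turn":[0,0,0],"delta_pos":[0.026,0.30,0],"grip":0.035},{"turn":[0,0,0],"delta_pos":[0.031,0.36,0],"grip":0.035},{"turn":[0,0,0],"delta_pos":[0.036,0.415,-0.005],"grip":0.035},{"turn":[0,0,0],"delta_pos":[0.0395,0.452,-0.033],"grip":0.035},{"turn":[0,0,0],"delta_pos":[0.0395,0.452,-0.033],"grip":0.035},{"turn":[0,0,0],"delta_pos":[0.0395,0.452,-0.033],"grip":0.035}]'
python3 -m jog '[{"turn":[0,0,0],"delta_pos":[0,0,0],"grip":0.035},{"turn":[0,0,0],"delta_pos":[0,0,-0.012],"grip":0.035},{"turn":[0,0,0],"delta_pos":[0,0,-0.024],"grip":0.035},{"turn":[0,0,0],"delta_pos":[0,0,-0.031],"grip":0.035},{"turn":[0,0,0],"delta_pos":[0,0,-0.036],"grip":0.035},{"turn":[0,0,0],"delta_pos":[0,0,-0.041],"grip":0.035},{"turn":[0,0,0],"delta_pos":[0,0,-0.046],"grip":0.035},{"turn":[0,0,0],"delta_pos":[0,0,-0.049],"grip":0.035},{"turn":[0,0,0],"delta_pos":[0,0,-0.049],"grip":0.035}]'
```

```text
clock: 23.95
eef_pos: [0.5389, 0.239, 0.1903]
ee_rot: [-0.001, 0.128, 0.992, -0.001]
force: [0.2, -0.1, -1.3]
finger_gap: 0.0428
gripper_force: 41.2
clock: 25.08
eef_pos: [0.5391, 0.2393, 0.1421]
ee_rot: [-0.0, 0.128, 0.992, -0.0]
force: [0.4, -0.1, -1.8]
finger_gap: 0.0426
gripper_force: 41.2
```

```bash
python3 -m jog '[{"turn":[0,0,0],"delta_pos":[0,0,-0.005],"grip":0.035},{"turn":[0,0,0],"delta_pos":[0,0,-0.009],"grip":0.035},{"turn":[0,0,0],"delta_pos":[0,0,-0.012],"grip":0.035},{"turn":[0,0,0],"delta_pos":[0,0,-0.015],"grip":0.035},{"turn":[0,0,0],"delta_pos":[0,0,-0.018],"grip":0.035},{"turn":[0,0,0],"delta_pos":[0,0,-0.018],"grip":0.035},{"turn":[0,0,0],"delta_pos":[0,0,-0.018],"grip":0.035}]'
```

```text
clock: 25.95
eef_pos: [0.5392, 0.2393, 0.1245]
ee_rot: [-0.0, 0.128, 0.992, -0.0]
force: [-0.7, -0.2, -0.2]
finger_gap: 0.043
gripper_force: 41.3
```

```bash
python3 -m jog '[{"turn":[0,0,0],"delta_pos":[0,0,-0.001],"grip":0.05},{"turn":[0,0,0],"delta_pos":[0,0,-0.001],"grip":0.06},{"turn":[0,0,0],"delta_pos":[0,0,-0.001],"grip":0.065},{"turn":[0,0,0],"delta_pos":[0,0,-0.001],"grip":0.065},{"turn":[0,0,0],"delta_pos":[0,0,0.06],"grip":0.065},{"turn":[0,0,0],"delta_pos":[0,0,0.12],"grip":0.065},{"turn":[-0,0,0],"delta_pos":[0,0,0.126],"grip":0.065},{"turn":[0,0,0],"delta_pos":[0,0,0.126],"grip":0.065},{"turn":[0,0,0],"delta_pos":[0,0,0.126],"grip":0.065}]'
python3 ringw.py w13; python3 dial.py d13
python3 - <<'E'
from h import *
import pickle
s,p,d=pickle.load(open('w2.pkl','rb'));P=pts('wrist',d,s);r=np.hypot(P[...,0]-.532,P[...,1]-.2365)
m=(r>.035)&(r<.052)&(P[...,2]>.055)&(P[...,2]<.1);print('face',np.median(P[m][:,2]),'grams',(.08942-np.median(P[m][:,2]))*20000)
E
```

```text
clock: 27.08
eef_pos: [0.5381, 0.239, 0.2479]
ee_rot: [-0.002, 0.128, 0.992, -0.001]
force: [-1.0, 0.4, 0.1]
finger_gap: 0.065
gripper_force: 0.0
[0.53812849 0.23900722 0.24788244] [-0.99449603  0.42067388  0.11160579] 27.075
1 3.013214111328125 291.7511901855469 (27.267959594726562, 36.82547378540039) [ 0.5823 -0.2332  0.017 ] [ 0.587  -0.227   0.0157]
ring top z [0.11191059 0.311754   0.32585283] face z [0.0698125  0.27972828 0.29534897]
face 0.0699975719349418 grams 388.44856130116403
```

View pics/d13.png

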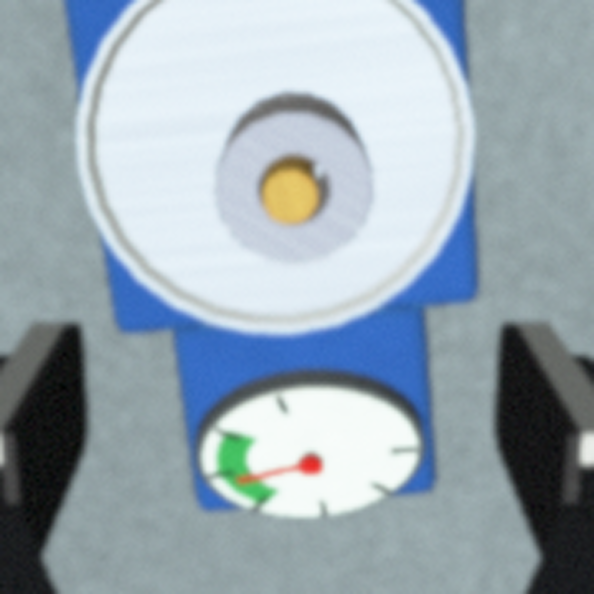

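The three rings lie flat in a stack on the pin, and the needle tip at (240,481) is in the green at about 390 g. The gripper is clear, so I'll hand in.

```bash
python3 -c "
from rig import ctrl;print(ctrl.job_done())"
```

```text
the job is handed in; nothing more can be done
None
```

I handed in the batch after about 27 s: three rings are flat on the scale's pin, the needle is in the green at about 390 g (two rings came to only about 274 g), and the fourth ring is still on the mat.

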